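# Lamp aside, red mug out for inspection

### The arm

A 7-joint arm with a two-finger parallel gripper is mounted at the origin on the work surface. World frame = base frame: x ahead of the robot, y to its left, z up, the work surface at z = 0. Lengths are in mm, angles in rad, forces in N, time in s.
With the tool pointing down it reaches from about 350 to 900 mm from the base axis. Payload 7.2 kg.
Tool frame: the origin (TCP) lies midway between the tips of the shut fingers; the grasp point (between the pads) lies 19 mm behind it; z points along the fingers, y is the line along which they close (so a half turn about z gives the same grasp; the last joint's range is limited). The gripper opens to 88 mm and grips with 3 to 60 N. Pads are 20 mm wide; open, the fingers measure 115 mm over their backs; the gripper's body (75 mm by 178 mm) begins 61 mm behind the grasp point.
Start: joints at [1.142, 0.411, -0.013, 1.596, 0.006, 1.134, -0.082], TCP at [220.628, -584.767, 222.653] pointing down, gripper open.
Joint ranges: [-2.95, 2.95], [-0.29, 1.99], [-1.47, 1.44], [0.14, 2.54], [-1.03, 4.17], [0.13, 1.85], [-2.86, 2.86]. Speed limits (rad/s): [2.39, 2.39, 3.01, 3.01, 3.14, 3.14, 3.14].

### API

Orientations are given as [roll, pitch, yaw] about the fixed x, y, z axes, in that order (R = Rz(yaw) Ry(pitch) Rx(roll)).
In Python, from plant import manip gives the robot as it stands. The module is installed in compiled form; this text tells all that it offers.
- The arm moves only by the tool apply_moves, never from a script. Its argument "series" is a list of rows, each an object with "rotation": the turn, a rotation vector about the tool's x, y, z in units of 0.15 rad (1.0 is 0.15 rad), a list of three; "slide": the shift along the tool's x, y, z in units of 0.025 m (1.0 is 0.025 m), a list of three; "grip": the opening, from -1 (shut) to 1 (fully open). A call has 1 to 8 rows; each row shifts and turns the commanded pose from where the row before left it, along the tool's axes as they then stand; what a row does not reach is not made up. A row lasts 1/8 s, in which the tool goes at most 62.5 mm and 10.7 degrees, less where a joint would pass 70% of its speed; a pose out of reach is approached as far as the arm can. A call with a number of a shift or a turn outside -1 to 1 is refused whole. A call with a gripper value outside its range is refused whole. The fingers move at their own pace and stop on an object; the grip force is fixed at half the most. Time passes only in rows, so rows that do not move let the fingers close. It gives the time, the measured TCP pose, the force, the opening and the grip force at its end, in the units of the state.
- manip.get_obs(): the state, without advancing time (a new reading comes with each control period).
- manip.read_camera(name): name is "scene" or "top"; returns a dict with "image" (384x512x3 uint8, red, green, blue), "fovy" (degrees; the focal length in pixels is half the picture's height over the tangent of half this angle, whatever the lens; pixels are square), "cx", "cy" (the principal point, pixels), "position" and "attitude" of the camera in the world. Camera axes: x right, y up, looking along -z (the intrinsics and any distortion apply to the point x, -y, -z); pixel columns grow to the right and rows downward; lengths in mm; the calibration is good to about 2 mm. A picture is of the moment at which its call begins. There is no depth.
- manip.job_done(): hands the job in; it is judged then, once.
The state is a dict: "clock": time; "joints": joint angles; "joint_vel": joint speeds; "joint_torque": joint torques, N m; "position": TCP position; "ee_rot": TCP orientation; "ft_force": force on the tool from outside, world axes, zero at the start; "torque": the same for the moment, N m; "grip_width": finger opening in mm; "grasp_force": force on a finger pad.
Only numpy, scipy, OpenCV 4.12 (cv2) and the standard library are available. Lean on these libraries where they do the work, as an engineer would, in place of code of your own. Each camera call takes 0.05 s, during which the arm holds its last target. There are 200 camera calls.

### The job

First swing the inspection lamp that hangs over the small mug basket aside, towards the robot's left, until at least a hand's width of space lies between the lamp head and the basket, and leave it there. Then lift the red-handled mug out of the basket and stand it gently, upright, with its whole foot on the round black pad. Leave the yellow-handled mug in the basket and the green-handled one on the table where they are.

Things in the scene. Friction and masses are not known exactly. Their poses are not given: they have to be found in the camera images.
- lamp_arm (a joint): Angle of the lamp's level arm about its vertical hinge, rad. Near 0 the head hangs over the basket; it grows as the head swings clockwise seen from above, on an arc that first comes towards the robot and then goes to its left (+y). Stops at -0.35 and 1.6. Light friction (under 2 N at the grip); it stays where it is left. From about 1.2 on the lamp is well clear.
- lamp_pivot (a point): Point on the lamp's vertical hinge axis, at arm height (243 mm above the table), on top of a fixed stand with a round 120 mm foot and a 22 mm post. The level aluminium arm, an 18 mm bar, runs from here to the head.
- lamp_grip (a point): On the orange upright grip on top of the lamp head, 40 mm above its lower end: a round peg 24 mm in diameter and 60 mm tall, top at 310 mm above the table, exactly over the centre of the head and 270 mm from the hinge axis. The head is a green round shade 110 mm in diameter, from 202 to 250 mm above the table. The peg can be pinched from above or pushed.
- basket: A fixed slatted black plastic basket, 200 mm (its x) by 270 mm (its y), walls 60 mm high and 5 mm thick, floor 5 mm thick, holding the red and yellow mugs in a row along its y, about 120 mm apart, handles roughly along its +y. Origin: centre of its underside, on the table.
- pad: A fixed round black rubber pad on the table, 140 mm in diameter, 8 mm thick, on the robot's right. Origin: centre of its underside, on the table.
- mug_red: A loose white ceramic mug with a red handle and red dots, standing in the basket: the one to take out. Same shape for all mugs: round body 64 mm in diameter, 85 mm tall, wall 4 mm, foot 54 mm across, about 0.25 kg. Origin: centre of its underside; z up; the handle sticks out along its own +y to 62 mm from the axis, so the smooth sides at +x and -x are free to grip.
- mug_yellow: A loose white ceramic mug with a yellow handle and yellow dots, standing in the basket: leave it. Same shape for all mugs: round body 64 mm in diameter, 85 mm tall, wall 4 mm, foot 54 mm across, about 0.25 kg. Origin: centre of its underside; z up; the handle sticks out along its own +y to 62 mm from the axis, so the smooth sides at +x and -x are free to grip.
- mug_green: A loose white ceramic mug with a green handle and green dots, on the table on the far side of the pad: leave it. Same shape for all mugs: round body 64 mm in diameter, 85 mm tall, wall 4 mm, foot 54 mm across, about 0.25 kg. Origin: centre of its underside; z up; the handle sticks out along its own +y to 62 mm from the axis, so the smooth sides at +x and -x are free to grip.
Not all that is in view belongs to the job. What is shaped like the mug_red but purple or turquoise is not meant. There is more than one size of the pad; the one meant has the size given above.

How it is judged:
By the outcome, as a careful person would: the job done as asked, in the order asked, and still so for the second after the job is handed in, with the robot touching nothing.
It also fails if it takes over 64 s, if anything falls off the work surface, if the arm or the gripper's body presses on something with over 40 N, if the wrist force passes 120 N, or if a joint passes its speed limit or range.

## Working session

There is one attempt and no reset: what is moved stays moved. The work goes in short steps, Python scripts to look and compute and a tool call to move; the robot and the scene stay as the last step left them, time stands still between calls to the robot, and variables do not carry over. Pictures are saved under pics/ and viewed, at most 10 in all, crops included, and the job is handed in when it is done.

Besides the shell and the picture viewer there is one more tool, called after "Call:" as name(argument=value, ...), one argument or row to a line, values as JSON. apply_moves: Moves the arm, as the interface text tells. Its arguments: {"type":"object","properties":{"series":{"type":"array","items":{"type":"object","properties":{"rotation":{"type":"array","items":{"type":"number"}},"slide":{"type":"array","items":{"type":"number"}},"grip":{"type":"number"}}}}},"required":["series"]}

```bash
mkdir -p pics; python3 - <<'E'
from plant import manip
import cv2
for n in("scene","top"):
    c=manip.read_camera(n); im=c.pop("image"); print(n,c); cv2.imwrite(f"pics/{n}0.png",cv2.resize(im[...,::-1],(800,600),interpolation=cv2.INTER_CUBIC))
print(manip.get_obs())
E
```

```text
scene {'fovy': 46.7268707533659, 'cx': 253.58443311741453, 'cy': 188.47574583406706, 'position': array([1060.07497433, -901.11233158,  972.5076838 ]), 'attitude': array([ 0.88809064, -0.02214001,  0.58994696])}
top {'fovy': 43.05119546239604, 'cx': 261.1432929359493, 'cy': 200.61546329090532, 'position': array([ 295.94343441,  -66.24763248, 1546.04886831]), 'attitude': array([ 0.1885329 , -0.0116159 , -1.57713075])}
{'clock': 0.1, 'joints': array([ 1.1418091 ,  0.41178611, -0.01272385,  1.59692131,  0.00561922,
        1.13431729, -0.08219034]), 'joint_vel': array([-2.23799419e-03, -2.91728822e-03,  4.73914477e-05, -9.45931479e-04,
       -1.68538336e-03,  5.98143571e-07,  4.79774107e-04]), 'joint_torque': array([ 2.12419276e-03, -5.89102006e+01,  6.43391814e-01, -2.91712314e+01,
       -5.38030348e-02,  1.45399015e-02,  7.59298655e-05]), 'position': array([ 220.44152825, -584.36194519,  221.93016463]), 'ee_rot': array([-3.14020078e+00,  1.11147387e-04,  3.60839947e-01]), 'ft_force': array([-0.64249414,  0.6062162 ,  0.35359806]), 'torque': array([-0.03628769,  0.0269133 , -0.03086559]), 'grasp_force': 0.0, 'grip_width': 87.89682821908065}
```

View pics/scene0.png

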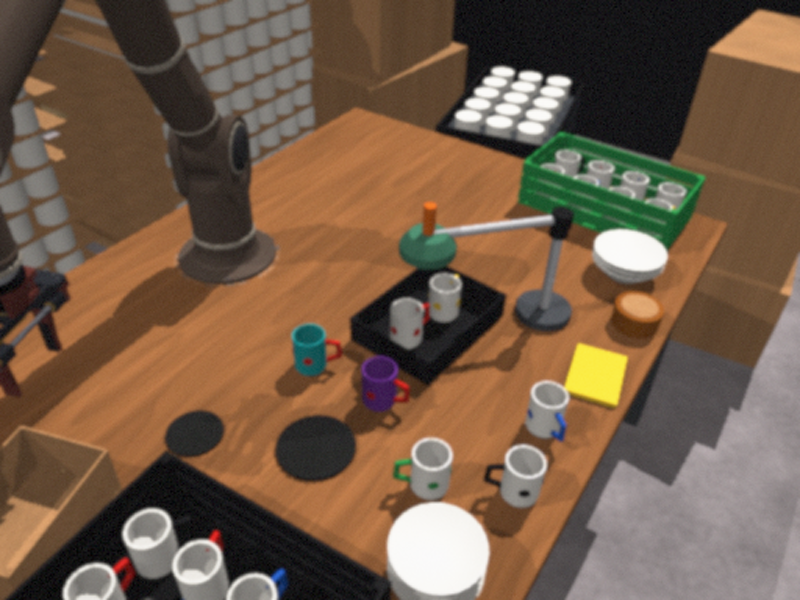

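View pics/top0.png

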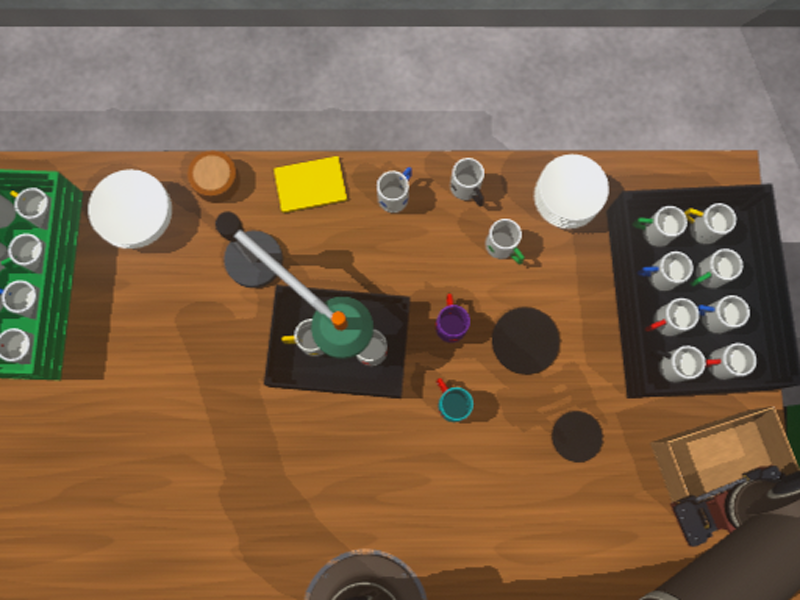

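Top view (800×600 px):
- The lamp grip is at (339,320) and the hinge at (229,225).
- The basket is centred near (337,342), with the yellow mug at (310,338) and the red mug at (371,346), partly under the shade.
- There are two pads: a large one at (526,341) and a small one at (577,436).
- The green mug is at (504,238).
- The purple mug (453,322) and the turquoise mug (456,403) are distractors.

```bash
cat > h.py <<'E'
import numpy as np
from scipy.spatial.transform import Rotation as R
def cam(c):
    f=192/np.tan(np.radians(c["fovy"]/2)); return f,R.from_euler("xyz",c["attitude"]).as_matrix()
def unproj(c,u,v,z):
    f,M=cam(c); d=M@np.array([(u-c["cx"])/f,-(v-c["cy"])/f,-1]); p=c["position"]; return p+d*(z-p[2])/d[2]
def proj(c,P):
    f,M=cam(c); q=M.T@(np.array(P,float)-c["position"]); return np.array([c["cx"]-f*q[0]/q[2],c["cy"]+f*q[1]/q[2]])
E
python3 - <<'E'
from plant import manip
from h import *
import cv2
np.set_printoptions(precision=1,suppress=True)
c=manip.read_camera("top"); im=c["image"]; s=.64
for n,u,v,z in [("grip",339,320,310),("hinge",229,225,250),("pad",526,341,8),("padL",492,341,8),("padR",560,341,8),("spadL",551,436,8),("spadR",603,436,8),("bTL",276,287,60),("bTR",409,297,60),("bBR",403,397,60),("bBL",265,384,60),("green",504,232,85),("purple",453,318,85),("turq",456,403,85),("yellowrim",310,338,85),("redrim",371,347,85),("foot",254,258,5)]:
    print(n,unproj(c,u*s,v*s,z))
# orange blob, pad blobs
hsv=cv2.cvtColor(im,cv2.COLOR_RGB2HSV)
m=cv2.inRange(hsv,(5,200,180),(14,255,255)); 
_,_,st,ce=cv2.connectedComponentsWithStats(m)
for a,b in zip(st,ce):
    if a[4]>15 and abs(b[0]-217)<20: print("orange",a,b,unproj(c,*b,305))
m=(im.max(2)<60).astype(np.uint8)
_,_,st,ce=cv2.connectedComponentsWithStats(m)
for a,b in zip(st,ce):
    if 400<a[4]<5000: print("dark",a,b,unproj(c,*b,8))
# scene-camera check
c2=manip.read_camera("scene");k=512/800
for n,u,v,z in [("pad",315,448,8),("gripTop",430,205,310),("hinge",563,215,250),("redrim",407,309,85),("purplerim",380,368,85),("greenrim",432,452,85)]: print("S",n,unproj(c2,u*k,v*k,z))
x,y=175,150
cv2.imwrite("pics/crop.png",cv2.resize(c2["image"][y:y+150,x:x+200,::-1],(800,600),interpolation=cv2.INTER_CUBIC))
E
```

```text
grip [521.2  31.9 310. ]
hinge [703.8 232.9 250. ]
pad [ 530.9 -327.3    8. ]
padL [ 531.2 -257.5    8. ]
padR [ 530.6 -397.1    8. ]
spadL [ 338.4 -370.6    8. ]
spadR [ 337.8 -475.     8. ]
bTL [634.3 178.2  60. ]
bTR [612.8 -87.4  60. ]
bBR [413.7 -74.4  60. ]
bBL [440.5 194.6  60. ]
green [ 739.6 -277.9   85. ]
purple [ 565.2 -172.8   85. ]
turq [ 399.8 -175.7   85. ]
yellowrim [526.9 105.6  85. ]
redrim [508.7 -12.8  85. ]
foot [709.  234.7   5. ]
orange [213 199   8   9  39] [216.6 202.6] [527.8  33.2 305. ]
dark [ 169  183   93   72 3662] [215.8 222.6] [518.6  59.1   8. ]
dark [ 315  197   43   43 1404] [335.8 218. ] [ 531.8 -324.7    8. ]
dark [354 264  31  31 774] [369. 279.] [ 338.1 -422.     8. ]
dark [ 419  298   93   86 1725] [474.5 333. ] [ 172.4 -739.1    8. ]
dark [431 317  28  32 534] [444.2 332. ] [ 176.1 -645.9    8. ]
S pad [ 537.  -333.4    8. ]
S gripTop [526.4  31.8 310. ]
S hinge [706.9 236.5 250. ]
S redrim [511.7  -8.4  85. ]
S purplerim [ 561.5 -173.3   85. ]
S greenrim [ 735.7 -279.3   85. ]
```

View pics/crop.png

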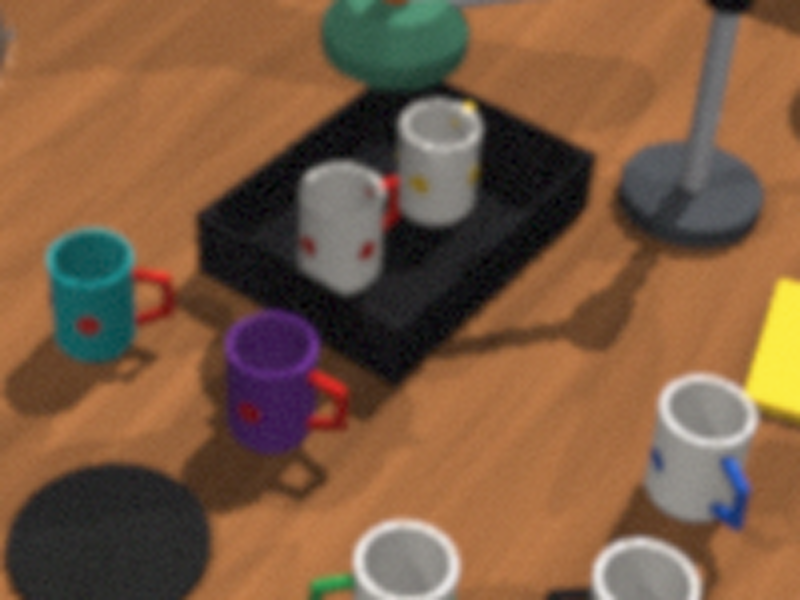

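The crop confirms the target. The mug at about (340,225) in the basket is white with a red handle and red dots, so it is the one to take. The purple (270,380) and turquoise (92,295) mugs are outside the basket and the wrong colour. The large pad measures 140 mm across and matches; the small one is 104 mm. The lamp's grip-to-hinge distance comes out at 271 mm, against 270 mm given.

Now I rise and yaw to about 1.486, along the basket's axes.

Call:
apply_moves(
  series=[
    {"rotation": [0, 0, -0.9375], "slide": [0, 0, -1], "grip": 1},
    {"rotation": [0, 0, -0.9375], "slide": [0, 0, -1], "grip": 1},
    {"rotation": [0, 0, -0.9375], "slide": [0, 0, -1], "grip": 1},
    {"rotation": [0, 0, -0.9375], "slide": [0, 0, -1], "grip": 1},
    {"rotation": [0, 0, -0.9375], "slide": [0, 0, -1], "grip": 1},
    {"rotation": [0, 0, -0.9375], "slide": [0, 0, -1], "grip": 1},
    {"rotation": [0, 0, -0.9375], "slide": [0, 0, 0], "grip": 1},
    {"rotation": [0, 0, -0.9375], "slide": [0, 0, 0], "grip": 1},
  ],
)

```text
clock: 1.2
position: [220.6, -584.8, 372.8]
ee_rot: [3.141, 0.0, 1.49]
ft_force: [-0.8, -0.7, -0.1]
grip_width: 87.9
grasp_force: 0.0
```

Call:
apply_moves(
  series=[
    {"rotation": [0, 0, 0], "slide": [1, 0.4, 0], "grip": 1},
    {"rotation": [0, 0, 0], "slide": [1, 0.4, 0], "grip": 1},
    {"rotation": [0, 0, 0], "slide": [1, 0.4, 0], "grip": 1},
    {"rotation": [0, 0, 0], "slide": [1, 0.4, 0], "grip": 1},
    {"rotation": [0, 0, 0], "slide": [1, 0.4, 0], "grip": 1},
    {"rotation": [0, 0, 0], "slide": [1, 0.4, 0], "grip": 1},
    {"rotation": [0, 0, 0], "slide": [1, 0.4, 0], "grip": 1},
    {"rotation": [0, 0, 0], "slide": [1, 0.4, 0], "grip": 1},
  ],
)

```text
clock: 2.2
position: [317.6, -391.4, 372.5]
ee_rot: [-3.141, -0.0, 1.486]
ft_force: [0.1, 1.0, 0.2]
grip_width: 87.9
grasp_force: 0.0
```

Call:
apply_moves(
  series=[
    {"rotation": [0, 0, 0], "slide": [1, 0.4, 0], "grip": 1},
    {"rotation": [0, 0, 0], "slide": [1, 0.4, 0], "grip": 1},
    {"rotation": [0, 0, 0], "slide": [1, 0.4, 0], "grip": 1},
    {"rotation": [0, 0, 0], "slide": [1, 0.4, 0], "grip": 1},
    {"rotation": [0, 0, 0], "slide": [1, 0.4, 0], "grip": 1},
    {"rotation": [0, 0, 0], "slide": [1, 0.4, 0], "grip": 1},
    {"rotation": [0, 0, 0], "slide": [1, 0.4, 0], "grip": 1},
    {"rotation": [0, 0, 0], "slide": [1, 0.4, 0], "grip": 1},
  ],
)

```text
clock: 3.2
position: [414.2, -199.0, 372.6]
ee_rot: [-3.142, 0.0, 1.486]
ft_force: [1.1, -0.2, 0.4]
grip_width: 87.7
grasp_force: 0.0
```

Call:
apply_moves(
  series=[
    {"rotation": [0, 0, 0], "slide": [1, 0.4, 0], "grip": 1},
    {"rotation": [0, 0, 0], "slide": [1, 0.4, 0], "grip": 1},
    {"rotation": [0, 0, 0], "slide": [1, 0.4, 0], "grip": 1},
    {"rotation": [0, 0, 0], "slide": [1, 0.4, 0], "grip": 1},
    {"rotation": [0, 0, 0], "slide": [1, 0.4, 0], "grip": 1},
    {"rotation": [0, 0, 0], "slide": [1, 0.4, 0], "grip": 1},
    {"rotation": [0, 0, 0], "slide": [1, 0.4, 0], "grip": 1},
    {"rotation": [0, 0, 0], "slide": [1, 0.4, 0], "grip": 1},
  ],
)

```text
clock: 4.2
position: [510.9, -6.6, 372.5]
ee_rot: [-3.141, 0.0, 1.486]
ft_force: [0.7, -0.4, 0.9]
grip_width: 87.8
grasp_force: 0.0
```

Call:
apply_moves(
  series=[
    {"rotation": [0, 0, 0], "slide": [0.8, 0.2, 0], "grip": 1},
    {"rotation": [0, 0, 0], "slide": [0.8, 0.2, 0], "grip": 1},
    {"rotation": [0, 0, 0], "slide": [0, 0, 0.8], "grip": 1},
    {"rotation": [0, 0, 0], "slide": [0, 0, 0.8], "grip": 1},
    {"rotation": [0, 0, 0], "slide": [0, 0, 0.8], "grip": 1},
    {"rotation": [0, 0, 0], "slide": [0, 0, 0.8], "grip": 1},
    {"rotation": [0, 0, 0], "slide": [0, 0, 0.8], "grip": 1},
    {"rotation": [0, 0, 0], "slide": [0, 0, 0], "grip": 1},
  ],
)

```text
clock: 5.2
position: [523.2, 31.4, 271.4]
ee_rot: [-3.139, 0.0, 1.486]
ft_force: [0.1, -0.6, 1.1]
grip_width: 88.2
grasp_force: 0.0
```

Call:
apply_moves(
  series=[
    {"rotation": [0, 0, 0], "slide": [0, 0, 0], "grip": -1},
    {"rotation": [0, 0, 0], "slide": [0, 0, 0], "grip": -1},
    {"rotation": [0, 0, 0], "slide": [0, 0, 0], "grip": -1},
    {"rotation": [0, 0, 0], "slide": [0, 0, 0], "grip": -1},
    {"rotation": [0, 0, 0], "slide": [0, 0, 0], "grip": -1},
    {"rotation": [0, 0, 0], "slide": [0, 0, 0], "grip": -1},
  ],
)

```text
clock: 5.95
position: [524.1, 31.7, 272.6]
ee_rot: [3.142, 0.0, 1.486]
ft_force: [-0.2, -1.1, 0.4]
grip_width: 31.1
grasp_force: 0.0
```

```bash
python3 - <<'E'
import numpy as np
P=np.array([705,234.]);p0=np.array([524.1,31.7]);d=p0-P;phi0=np.arctan2(d[1],d[0]);r=np.hypot(*d);print(r,phi0)
y=1.486;T=np.array([[np.cos(y),np.sin(y)],[np.sin(y),-np.cos(y)]])
prev=np.zeros(2)
for i in range(1,22):
    a=phi0-0.07*i; w=P+r*np.array([np.cos(a),np.sin(a)]); t=np.round(T@(w-p0)/25,2); print(i,np.round(t-prev,2),w.round()); prev=t
E
```

```text
271.38551914205004 -2.3004069258420903
1 [ 0.48 -0.59] [510.  45.]
2 [ 0.52 -0.56] [498.  59.]
3 [ 0.55 -0.52] [486.  74.]
4 [ 0.59 -0.47] [475.  90.]
5 [ 0.62 -0.44] [466. 106.]
6 [ 0.65 -0.39] [457. 123.]
7 [ 0.68 -0.35] [450. 141.]
8 [ 0.7  -0.29] [444. 159.]
9 [ 0.72 -0.25] [440. 177.]
10 [ 0.73 -0.19] [436. 196.]
11 [ 0.75 -0.15] [434. 215.]
12 [ 0.75 -0.09] [434. 234.]
13 [ 0.76 -0.04] [434. 253.]
14 [0.76 0.02] [436. 272.]
15 [0.76 0.06] [440. 290.]
16 [0.75 0.12] [444. 309.]
17 [0.74 0.18] [450. 327.]
18 [0.72 0.22] [457. 344.]
19 [0.71 0.27] [465. 361.]
20 [0.69 0.33] [475. 378.]
21 [0.66 0.37] [486. 394.]
```

Call:
apply_moves(
  series=[
    {"rotation": [0, 0, 0], "slide": [0, 0, 0], "grip": -1},
    {"rotation": [0, 0, 0], "slide": [0, 0, 0], "grip": -1},
  ],
)

```text
clock: 6.2
position: [524.2, 31.8, 272.7]
ee_rot: [3.141, -0.0, 1.486]
ft_force: [0.2, 0.7, 0.0]
grip_width: 23.4
grasp_force: 30.0
```

Call:
apply_moves(
  series=[
    {"rotation": [0, 0, 0], "slide": [0.48, -0.59, 0], "grip": -1},
    {"rotation": [0, 0, 0], "slide": [0.52, -0.56, 0], "grip": -1},
    {"rotation": [0, 0, 0], "slide": [0.55, -0.52, 0], "grip": -1},
    {"rotation": [0, 0, 0], "slide": [0.59, -0.47, 0], "grip": -1},
  ],
)

```text
clock: 6.7
position: [474.2, 90.7, 272.6]
ee_rot: [-3.142, 0.0, 1.486]
ft_force: [1.6, -2.4, -1.1]
grip_width: 23.6
grasp_force: 30.0
```

Call:
apply_moves(
  series=[
    {"rotation": [0, 0, 0], "slide": [0.62, -0.44, 0], "grip": -1},
    {"rotation": [0, 0, 0], "slide": [0.65, -0.39, 0], "grip": -1},
    {"rotation": [0, 0, 0], "slide": [0.68, -0.35, 0], "grip": -1},
    {"rotation": [0, 0, 0], "slide": [0.7, -0.29, 0], "grip": -1},
    {"rotation": [0, 0, 0], "slide": [0.72, -0.25, 0], "grip": -1},
    {"rotation": [0, 0, 0], "slide": [0.73, -0.19, 0], "grip": -1},
    {"rotation": [0, 0, 0], "slide": [0.75, -0.15, 0], "grip": -1},
    {"rotation": [0, 0, 0], "slide": [0.75, -0.09, 0], "grip": -1},
  ],
)

```text
clock: 7.7
position: [434.5, 234.5, 272.5]
ee_rot: [3.14, -0.0, 1.485]
ft_force: [9.0, -2.4, -5.7]
grip_width: 23.4
grasp_force: 30.0
```

Call:
apply_moves(
  series=[
    {"rotation": [0, 0, 0], "slide": [0.76, -0.04, 0], "grip": -1},
    {"rotation": [0, 0, 0], "slide": [0.76, 0.02, 0], "grip": -1},
    {"rotation": [0, 0, 0], "slide": [0.76, 0.06, 0], "grip": -1},
    {"rotation": [0, 0, 0], "slide": [0.75, 0.12, 0], "grip": -1},
    {"rotation": [0, 0, 0], "slide": [0.74, 0.18, 0], "grip": -1},
    {"rotation": [0, 0, 0], "slide": [0.72, 0.22, 0], "grip": -1},
    {"rotation": [0, 0, 0], "slide": [0.71, 0.27, 0], "grip": -1},
    {"rotation": [0, 0, 0], "slide": [0.69, 0.33, 0], "grip": -1},
  ],
)

```text
clock: 8.7
position: [480.2, 374.6, 272.5]
ee_rot: [3.135, 0.004, 1.479]
ft_force: [15.0, -12.0, 2.7]
grip_width: 23.3
grasp_force: 30.4
```

Call:
apply_moves(
  series=[
    {"rotation": [0, 0, 0], "slide": [0, 0, 0], "grip": 0},
    {"rotation": [0, 0, 0], "slide": [0, 0, 0], "grip": 0},
    {"rotation": [0, 0, 0], "slide": [0, 0, 0], "grip": 0},
    {"rotation": [0, 0, 0], "slide": [0, 0, -0.8], "grip": 0},
    {"rotation": [0, 0, 0], "slide": [0, 0, -0.8], "grip": 1},
    {"rotation": [0, 0, 0], "slide": [0, 0, -0.8], "grip": 1},
    {"rotation": [0, 0, 0], "slide": [0, 0, -0.8], "grip": 1},
  ],
)

```text
clock: 9.57
position: [473.9, 378.7, 353.4]
ee_rot: [-3.141, -0.001, 1.487]
ft_force: [0.0, 0.1, -0.7]
grip_width: 70.5
grasp_force: 0.0
```

```bash
python3 - <<'E'
from plant import manip
from h import *
import cv2
c=manip.read_camera("top"); im=c["image"]; o=manip.get_obs(); print(o["position"],o["grip_width"])
x,y=150,150
cv2.imwrite("pics/t1.png",cv2.resize(im[y:y+150,x:x+200,::-1],(800,600),interpolation=cv2.INTER_CUBIC))
c2=manip.read_camera("scene"); cv2.imwrite("pics/s1.png",cv2.resize(c2["image"][90:270,200:440,::-1],(800,600),interpolation=cv2.INTER_CUBIC))
E
```

```text
[474.38100747 379.50855836 356.17286301] 74.49024383245438
```

View pics/t1.png

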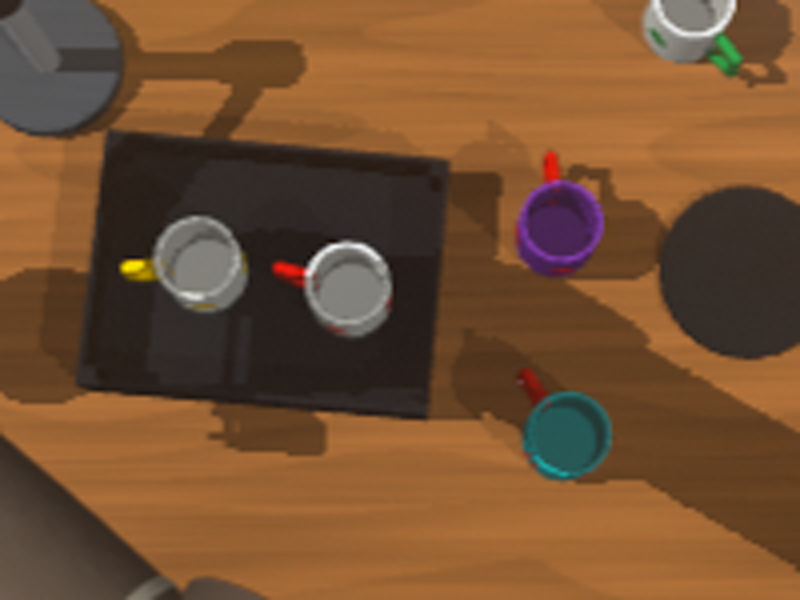

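View pics/s1.png

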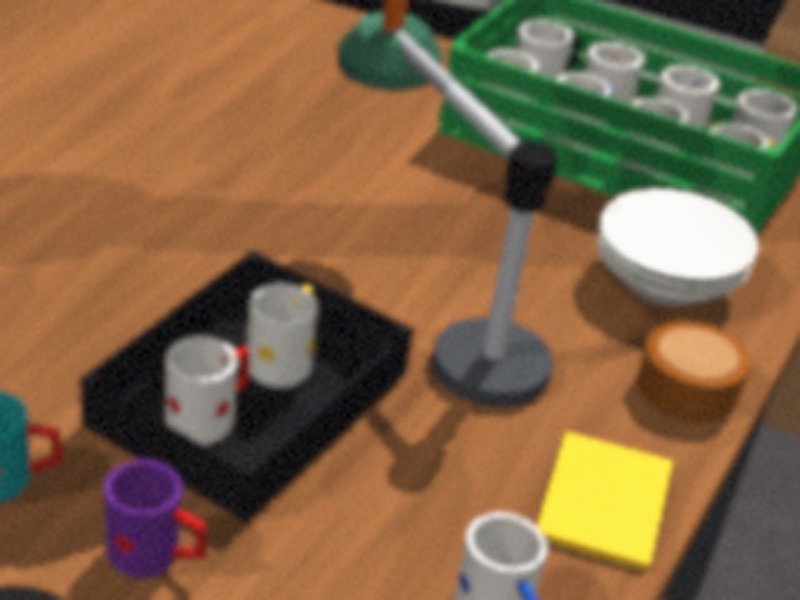

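The lamp head is now well clear of the basket: the head is at the top of the scene crop (390,60), with the basket at (250,380). In the top crop the red mug's rim is centred at (348,283) and its handle points left to (277,268). Nothing else moved.

```bash
python3 - <<'E'
from plant import manip
from h import *
np.set_printoptions(precision=1,suppress=True)
c=manip.read_camera("top");c2=manip.read_camera("scene")
r=unproj(c,150+348.5/4-.4,150+283/4-.4,90); print(r, unproj(c2,200+201*.3,90+358*.3,90))
for u in (306,391): print(unproj(c,150+u/4-.4,150+283/4-.4,90))
h=unproj(c,150+277/4-.4,150+268/4-.4,60); print(h, h-r, np.arctan2(-(h-r)[0],(h-r)[1]))
o=manip.get_obs(); print(o["position"]);y=1.486;T=np.array([[np.cos(y),np.sin(y)],[np.sin(y),-np.cos(y)]])
print(T@(r-o["position"])[:2]/25)
# lamp head
print(proj(c,[474,379,310]))
E
```

```text
[513.3 -10.8  90. ] [513.4 -12.3  90. ]
[513.4  21.3  90. ]
[513.1 -42.9  90. ]
[529.7  45.5  60. ] [ 16.4  56.3 -30. ] -0.2837836335013276
[474.4 378.4 352.3]
[-15.4   2.9]
[ 80.6 223.6]
```

Call:
apply_moves(
  series=[
    {"rotation": [0, 0, 0], "slide": [-0.96, 0.18, 0], "grip": 1},
    {"rotation": [0, 0, 0], "slide": [-0.96, 0.18, 0], "grip": 1},
    {"rotation": [0, 0, 0], "slide": [-0.96, 0.18, 0], "grip": 1},
    {"rotation": [0, 0, 0], "slide": [-0.96, 0.18, 0], "grip": 1},
    {"rotation": [0, 0, 0], "slide": [-0.96, 0.18, 0], "grip": 1},
    {"rotation": [0, 0, 0], "slide": [-0.96, 0.18, 0], "grip": 1},
    {"rotation": [0, 0, 0], "slide": [-0.96, 0.18, 0], "grip": 1},
    {"rotation": [0, 0, 0], "slide": [-0.96, 0.18, 0], "grip": 1},
  ],
)

```text
clock: 10.78
position: [494.1, 182.6, 351.4]
ee_rot: [-3.14, 0.001, 1.486]
ft_force: [-0.6, 0.0, 0.3]
grip_width: 87.9
grasp_force: 0.0
```

Call:
apply_moves(
  series=[
    {"rotation": [0, 0, 0], "slide": [-0.96, 0.18, 0.5], "grip": 1},
    {"rotation": [0, 0, 0], "slide": [-0.96, 0.18, 0.5], "grip": 1},
    {"rotation": [0, 0, 0], "slide": [-0.96, 0.18, 0.5], "grip": 1},
    {"rotation": [0, 0, 0], "slide": [-0.96, 0.18, 0.5], "grip": 1},
    {"rotation": [0, 0, 0], "slide": [-0.96, 0.18, 0.5], "grip": 1},
    {"rotation": [0, 0, 0], "slide": [-0.96, 0.18, 0.5], "grip": 1},
    {"rotation": [0, 0, 0], "slide": [-0.96, 0.18, 0.5], "grip": 1},
    {"rotation": [0, 0, 0], "slide": [-0.96, 0.18, 0.5], "grip": 1},
  ],
)

```text
clock: 11.78
position: [513.4, -11.5, 251.1]
ee_rot: [-3.14, -0.0, 1.486]
ft_force: [-0.2, -0.5, -0.6]
grip_width: 88.3
grasp_force: 0.0
```

Call:
apply_moves(
  series=[
    {"rotation": [0, 0, 0], "slide": [0, 0, 1], "grip": 1},
    {"rotation": [0, 0, 0], "slide": [0, 0, 1], "grip": 1},
    {"rotation": [0, 0, 0], "slide": [0, 0, 1], "grip": 1},
    {"rotation": [0, 0, 0], "slide": [0, 0, 1], "grip": 1},
    {"rotation": [0, 0, 0], "slide": [0, 0, 1], "grip": 1},
    {"rotation": [0, 0, 0], "slide": [0, 0, 0.8], "grip": 1},
    {"rotation": [0, 0, 0], "slide": [0, 0, 0.2], "grip": 1},
  ],
)

```text
clock: 12.65
position: [512.5, -10.6, 100.7]
ee_rot: [-3.138, -0.0, 1.486]
ft_force: [-0.9, 0.5, 0.4]
grip_width: 87.9
grasp_force: 0.0
```

Call:
apply_moves(
  series=[
    {"rotation": [0, 0, 0], "slide": [0, 0, 0.4], "grip": 1},
    {"rotation": [0, 0, 0], "slide": [0, 0, 0.4], "grip": 1},
  ],
)

```text
clock: 12.9
position: [514.4, -10.9, 82.5]
ee_rot: [3.141, 0.0, 1.486]
ft_force: [-0.2, 0.7, 0.0]
grip_width: 87.3
grasp_force: 0.0
```

Call:
apply_moves(
  series=[
    {"rotation": [0, 0, 0], "slide": [0, 0, 0.4], "grip": 1},
    {"rotation": [0, 0, 0], "slide": [0, 0, 0.4], "grip": 1},
    {"rotation": [0, 0, 0], "slide": [0, 0, 0.4], "grip": 1},
    {"rotation": [0, 0, 0], "slide": [0, 0, 0], "grip": 1},
  ],
)

```text
clock: 13.4
position: [513.6, -10.8, 51.8]
ee_rot: [-3.14, 0.0, 1.486]
ft_force: [0.1, -0.1, 0.1]
grip_width: 87.9
grasp_force: 0.0
```

Call:
apply_moves(
  series=[
    {"rotation": [0, 0, 0], "slide": [0, 0, 0], "grip": 0.2},
    {"rotation": [0, 0, 0], "slide": [0, 0, 0], "grip": -1},
    {"rotation": [0, 0, 0], "slide": [0, 0, 0], "grip": -1},
    {"rotation": [0, 0, 0], "slide": [0, 0, 0], "grip": -1},
  ],
)

```text
clock: 13.9
position: [514.1, -11.0, 52.9]
ee_rot: [3.141, 0.0, 1.486]
ft_force: [-2.2, 0.2, 3.2]
grip_width: 63.8
grasp_force: 30.0
```

Call:
apply_moves(
  series=[
    {"rotation": [0, 0, 0], "slide": [0, 0, -0.2], "grip": -1},
    {"rotation": [0, 0, 0], "slide": [0, 0, -0.5], "grip": -1},
    {"rotation": [0, 0, 0], "slide": [0, 0, -0.8], "grip": -1},
    {"rotation": [0, 0, 0], "slide": [0, 0, -0.8], "grip": -1},
    {"rotation": [0, 0, 0], "slide": [0, 0, -0.8], "grip": -1},
    {"rotation": [0, 0, 0], "slide": [0, 0, -0.8], "grip": -1},
    {"rotation": [0, 0, 0], "slide": [0, 0, -0.8], "grip": -1},
    {"rotation": [0, 0, 0], "slide": [0, 0, -0.3], "grip": -1},
  ],
)

```text
clock: 14.9
position: [514.7, -10.7, 179.3]
ee_rot: [3.139, 0.0, 1.486]
ft_force: [-0.1, 0.4, -1.8]
grip_width: 64.2
grasp_force: 30.0
```

Call:
apply_moves(
  series=[
    {"rotation": [0, 0, 0], "slide": [-0.4, 0.1, 0], "grip": -1},
    {"rotation": [0, 0, 0], "slide": [-0.8, 0.1, 0], "grip": -1},
    {"rotation": [0, 0, 0], "slide": [-0.9, 0.1, 0], "grip": -1},
    {"rotation": [0, 0, 0], "slide": [-0.9, 0.1, 0], "grip": -1},
    {"rotation": [0, 0, 0], "slide": [-0.9, 0.1, 0], "grip": -1},
    {"rotation": [0, 0, 0], "slide": [-0.9, 0.1, 0], "grip": -1},
    {"rotation": [0, 0, 0], "slide": [-0.9, 0.1, 0], "grip": -1},
    {"rotation": [0, 0, 0], "slide": [-0.9, 0.1, 0], "grip": -1},
  ],
)

```text
clock: 15.9
position: [519.3, -178.5, 176.5]
ee_rot: [-3.14, -0.0, 1.485]
ft_force: [-0.1, -0.4, -2.7]
grip_width: 64.0
grasp_force: 30.0
```

Call:
apply_moves(
  series=[
    {"rotation": [0, 0, 0], "slide": [-0.9, 0.15, 0], "grip": -1},
    {"rotation": [0, 0, 0], "slide": [-0.9, 0.15, 0], "grip": -1},
    {"rotation": [0, 0, 0], "slide": [-0.9, 0.15, 0], "grip": -1},
    {"rotation": [0, 0, 0], "slide": [-0.9, 0.15, 0], "grip": -1},
    {"rotation": [0, 0, 0], "slide": [-0.9, 0.15, 0], "grip": -1},
    {"rotation": [0, 0, 0], "slide": [-0.8, 0.15, 0], "grip": -1},
    {"rotation": [0, 0, 0], "slide": [-0.6, 0.1, 0], "grip": -1},
    {"rotation": [0, 0, 0], "slide": [0, 0, 0], "grip": -1},
  ],
)

```text
clock: 16.9
position: [532.2, -327.3, 177.3]
ee_rot: [-3.141, -0.0, 1.484]
ft_force: [-0.6, 0.7, -2.9]
grip_width: 64.4
grasp_force: 30.0
```

```bash
python3 - <<'E'
from plant import manip
import cv2
o=manip.get_obs(); print(o["position"],o["ee_rot"],o["grip_width"])
c2=manip.read_camera("scene"); cv2.imwrite("pics/s2.png",cv2.resize(c2["image"][100:340,80:400,::-1],(800,600),interpolation=cv2.INTER_CUBIC))
E
```

```text
[ 532.2245499  -327.32511064  177.34196134] [-3.14133072e+00 -6.73909447e-05  1.48407313e+00] 64.44350789196592
```

View pics/s2.png

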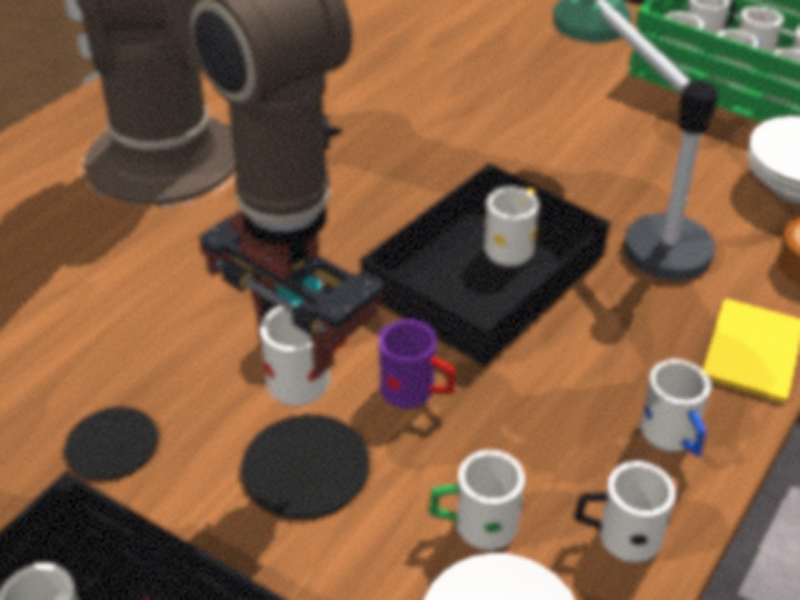

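The red mug is held upright in the gripper at (295,360), above the large pad at (305,465). The purple and green mugs are untouched. Lowering now.

Call:
apply_moves(
  series=[
    {"rotation": [0, 0, 0], "slide": [0, 0, 0.6], "grip": -1},
    {"rotation": [0, 0, 0], "slide": [0, 0, 0.8], "grip": -1},
    {"rotation": [0, 0, 0], "slide": [0, 0, 0.8], "grip": -1},
    {"rotation": [0, 0, 0], "slide": [0, 0, 0.8], "grip": -1},
    {"rotation": [0, 0, 0], "slide": [0, 0, 0.7], "grip": -1},
    {"rotation": [0, 0, 0], "slide": [0, 0, 0.5], "grip": -1},
    {"rotation": [0, 0, 0], "slide": [0, 0, 0.3], "grip": -1},
    {"rotation": [0, 0, 0], "slide": [0, 0, 0], "grip": -1},
  ],
)

```text
clock: 17.95
position: [532.4, -326.0, 64.8]
ee_rot: [-3.141, -0.0, 1.486]
ft_force: [-0.8, -0.3, -1.9]
grip_width: 64.2
grasp_force: 30.0
```

Call:
apply_moves(
  series=[
    {"rotation": [0, 0, 0], "slide": [0, 0, 0.08], "grip": -1},
    {"rotation": [0, 0, 0], "slide": [0, 0, 0.08], "grip": -1},
    {"rotation": [0, 0, 0], "slide": [0, 0, 0], "grip": -1},
  ],
)

```text
clock: 18.32
position: [532.5, -326.1, 61.3]
ee_rot: [3.141, 0.0, 1.486]
ft_force: [-0.3, 0.1, -2.4]
grip_width: 64.2
grasp_force: 30.0
```

Call:
apply_moves(
  series=[
    {"rotation": [0, 0, 0], "slide": [0, 0, 0.06], "grip": -1},
    {"rotation": [0, 0, 0], "slide": [0, 0, 0.06], "grip": -1},
    {"rotation": [0, 0, 0], "slide": [0, 0, 0], "grip": -1},
  ],
)

```text
clock: 18.7
position: [532.4, -326.0, 58.0]
ee_rot: [-3.141, -0.0, 1.486]
ft_force: [-0.2, 0.1, -2.4]
grip_width: 64.0
grasp_force: 30.0
```

Call:
apply_moves(
  series=[
    {"rotation": [0, 0, 0], "slide": [0, 0, 0.04], "grip": -1},
    {"rotation": [0, 0, 0], "slide": [0, 0, 0.02], "grip": -1},
    {"rotation": [0, 0, 0], "slide": [0, 0, 0], "grip": -1},
  ],
)

```text
clock: 19.08
position: [532.4, -326.0, 56.6]
ee_rot: [-3.142, -0.0, 1.486]
ft_force: [0.1, -0.1, -2.0]
grip_width: 64.0
grasp_force: 30.0
```

Call:
apply_moves(
  series=[
    {"rotation": [0, 0, 0], "slide": [0, 0, 0.04], "grip": -1},
    {"rotation": [0, 0, 0], "slide": [0, 0, 0], "grip": -1},
  ],
)

```text
clock: 19.32
position: [532.6, -326.1, 56.0]
ee_rot: [3.141, 0.0, 1.486]
ft_force: [-1.2, 0.0, 1.3]
grip_width: 64.0
grasp_force: 30.0
```

Call:
apply_moves(
  series=[
    {"rotation": [0, 0, 0], "slide": [0, 0, 0.03], "grip": -1},
    {"rotation": [0, 0, 0], "slide": [0, 0, 0], "grip": -1},
  ],
)

```text
clock: 19.58
position: [532.6, -326.2, 55.9]
ee_rot: [3.141, 0.001, 1.486]
ft_force: [-2.7, 1.7, 6.7]
grip_width: 64.4
grasp_force: 30.0
```

Contact: the force has risen to about +7 N. Now I release, rise and look.

Call:
apply_moves(
  series=[
    {"rotation": [0, 0, 0], "slide": [0, 0, -0.02], "grip": 0.6},
    {"rotation": [0, 0, 0], "slide": [0, 0, 0], "grip": 1},
    {"rotation": [0, 0, 0], "slide": [0, 0, 0], "grip": 1},
    {"rotation": [0, 0, 0], "slide": [0, 0, 0], "grip": 1},
    {"rotation": [0, 0, 0], "slide": [0, 0, 0], "grip": 1},
  ],
)

```text
clock: 20.2
position: [532.5, -326.0, 55.3]
ee_rot: [-3.142, -0.0, 1.486]
ft_force: [0.6, 0.2, 0.4]
grip_width: 88.0
grasp_force: 0.0
```

Call:
apply_moves(
  series=[
    {"rotation": [0, 0, 0], "slide": [0, 0, -0.4], "grip": 1},
    {"rotation": [0, 0, 0], "slide": [0, 0, -0.6], "grip": 1},
    {"rotation": [0, 0, 0], "slide": [0, 0, -0.8], "grip": 1},
    {"rotation": [0, 0, 0], "slide": [0, 0, -1], "grip": 1},
    {"rotation": [0, 0, 0], "slide": [0, 0, -1], "grip": 1},
    {"rotation": [0, 0, 0], "slide": [0, 0, -1], "grip": 1},
    {"rotation": [0, 0, 0], "slide": [0, 0, -1], "grip": 1},
    {"rotation": [0, 0, 0], "slide": [0, 0, -1], "grip": 1},
  ],
)

```text
clock: 21.2
position: [532.6, -326.0, 228.0]
ee_rot: [3.14, 0.001, 1.486]
ft_force: [0.9, -0.2, -0.8]
grip_width: 87.8
grasp_force: 0.0
```

Call:
apply_moves(
  series=[
    {"rotation": [0, 0, 0], "slide": [0, -1, 0], "grip": 1},
    {"rotation": [0, 0, 0], "slide": [0, -1, 0], "grip": 1},
    {"rotation": [0, 0, 0], "slide": [0, -1, 0], "grip": 1},
    {"rotation": [0, 0, 0], "slide": [0, -1, 0], "grip": 1},
    {"rotation": [0, 0, 0], "slide": [0, -1, 0], "grip": 1},
    {"rotation": [0, 0, 0], "slide": [0, 0, 0], "grip": 1},
    {"rotation": [0, 0, 0], "slide": [0, 0, 0], "grip": 1},
  ],
)

```text
clock: 22.08
position: [408.9, -315.6, 226.5]
ee_rot: [3.14, 0.001, 1.486]
ft_force: [-0.8, -0.0, -0.2]
grip_width: 87.6
grasp_force: 0.0
```

```bash
python3 - <<'E'
from plant import manip
import cv2
c2=manip.read_camera("scene"); cv2.imwrite("pics/s3.png",cv2.resize(c2["image"][100:340,80:400,::-1],(800,600),interpolation=cv2.INTER_CUBIC))
c2=manip.read_camera("top"); cv2.imwrite("pics/t3.png",cv2.resize(c2["image"][120:300,160:400,::-1],(800,600),interpolation=cv2.INTER_CUBIC))
E
```

```text
(no output)
```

View pics/s3.png

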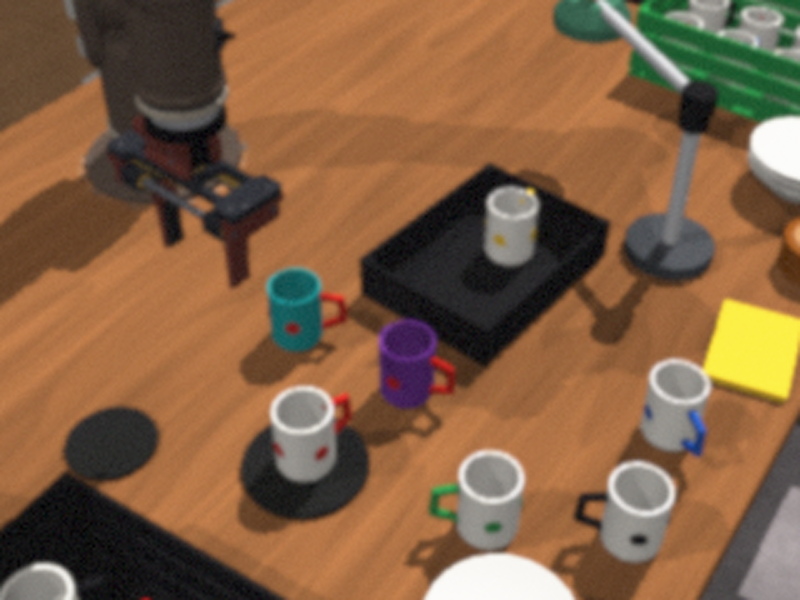

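View pics/t3.png

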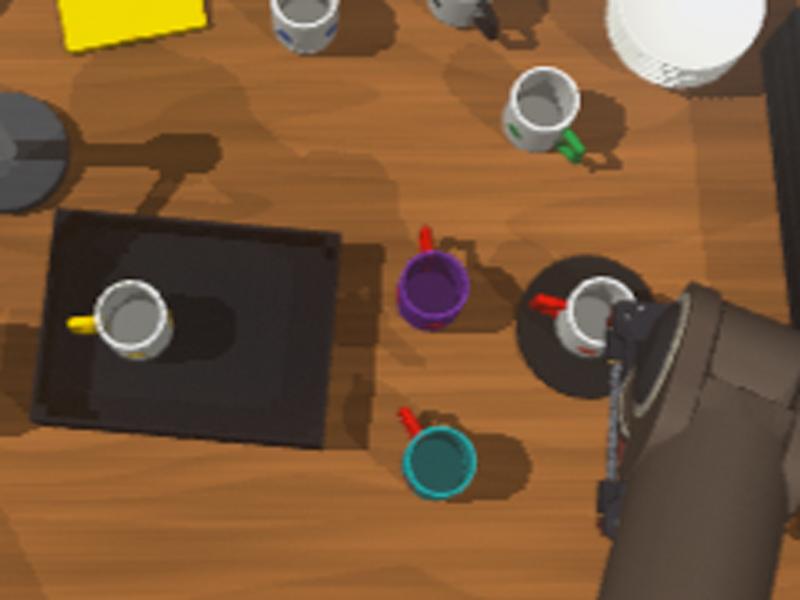

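The red mug stands upright in the middle of the large pad (scene crop 305,435; top crop 595,315). The yellow and green mugs are where they were, the lamp is clear, and the robot touches nothing.

```bash
python3 -c "
from plant import manip
print(manip.job_done())"
```

```text
the job is handed in; nothing more can be done
None
```

The lamp is swung aside to the left with about 125 mm between its head and the basket, and the red-handled mug stands upright with its whole foot on the 140 mm black pad; the yellow and green mugs were left in place, and the job was handed in at about 22 s.

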